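# Park the stock crate

### The arm

A 6-joint arm with a two-finger parallel gripper is mounted at the origin on the work surface. World frame = base frame: x ahead of the robot, y to its left, z up, the work surface at z = 0. Lengths are in m, angles in rad, forces in N, time in s.
With the tool pointing down it reaches from about 0.275 to 0.75 m from the base axis. Payload 10.2 kg.
Tool frame: the origin (TCP) lies on the centre line of the jaws, within the pads' length; the fingertips stand 19 mm ahead of it and the grasp point (between the pads) is the TCP; z points along the fingers, x is the direction in which the jaws open and shut, and the axes are right-handed (so a half turn about z gives the same grasp; the last joint's range is limited). The gripper opens to 88 mm and grips with 3 to 60 N. Pads are 18 mm wide; open, the fingers measure 123 mm over their backs; the gripper's body (75 mm by 187 mm) begins 45 mm behind the grasp point.
Start: joints at [0.887, 0.313, 1.498, -0, 1.331, -0.223], TCP at [0.233, 0.47, 0.258] pointing down, gripper open.
Joint ranges: [-2.94, 2.94], [-0.97, 2.17], [0.19, 2.56], [-1.23, 4.37], [0.02, 3.11], [-2.88, 2.88]. Speed limits (rad/s): [2.39, 2.39, 3.01, 3.14, 3.14, 3.14].

### API

Orientations are given as [roll, pitch, yaw] about the fixed x, y, z axes, in that order (R = Rz(yaw) Ry(pitch) Rx(roll)).
In Python, from plant import bot gives the robot as it stands.
- The arm moves only by the tool arm_command, never from a script. Its argument "targets" is a list that holds one entry, the list of rows, each a list of 5 numbers: the opening, from -1 (shut) to 1 (fully open), so that 0 is half open, then the shift along the world's x, y, z normalised to -1 to 1, where 1 is 0.03 m, then the turn about the world's z normalised to -1 to 1, where 1 is 0.12 rad. In form: [[[hand, dx, dy, dz, twist], ...]]. A call has exactly 8 rows; each row shifts and turns the commanded pose from where the row before left it; what a row does not reach is not made up. A row lasts 1/10 s, in which the tool goes at most 50 mm and 8.59 degrees, less where a joint would pass 70% of its speed; a pose out of reach is approached as far as the arm can. A call with a number of a shift or a turn outside -1 to 1 is refused whole. A call with a gripper value outside its range is refused whole. The fingers move at their own pace and stop on an object; "grip_force" is the grip in N (left out, the last holds). Time passes only in rows, so rows that do not move let the fingers close, or fill a call up. It gives the time, the measured TCP pose, the force and the opening at its end, in the units of the state.
- bot.state(): the state, without advancing time (a new reading comes with each control period).
- bot.read_camera(name): name is "side" or "top"; returns a dict with "frame" (400x640x3 uint8, blue, green, red), "K" (3x3 intrinsics, pixels), "rvec" (rotation vector, rad) and "tvec" (3), from world to camera coordinates, as OpenCV has them. Camera axes: x right, y down, z forward; pixel columns grow to the right and rows downward; lengths in m; the calibration is good to about 2 mm. A picture is of the moment at which its call begins. There is no depth.
- bot.finish_job(): hands the job in, once; it reports no verdict.
Trained networks look in a picture, given as the dict that the camera call returned (one of the last four; its "shot" number tells which), for a name from the list of things; names that differ only in an ending like _2 or _b are one class to them, and where a whole thing is asked for, a point or a joint stands for the part that bears it (a point fixed in the world has none). Each returns a list of dicts, best first, with "p" (0 to 1); they miss things now and then, are a little off and sometimes report something else, mostly with a low value. They report only what shows in the picture. A call takes as long as a camera call. They do not tell look-alikes from the thing itself.
- bot.silhouettes(query, picture): "mask" (400x640 bool, what is visible of it) and "extent" ([left, top, right, bottom] in pixels, round what is visible of it).
The state is a dict: "clock": time; "joints": joint angles; "qd": joint speeds; "tau": joint torques, N m; "position": TCP position; "orientation": TCP orientation; "contact_force": force on the tool from outside, world axes, zero at the start; "moment": the same for the moment, N m; "gripper_width": opening from 0.0 (shut) to 1.0 (fully open).
Only numpy, scipy, OpenCV 4.12 (cv2) and the standard library are available. Lean on these libraries where they do the work, as an engineer would, in place of code of your own. Each camera call takes 0.05 s, during which the arm holds its last target. There are 200 camera calls.

### The job

Push the tall crate of handle blanks over the bench into its bay, between the yellow lines and up against the white back stop; it is top-heavy, so push it low down, on its blue skid, so that it slides and does not tip. Then push the red keeper bar fully shut across behind it and back away clear. Lift nothing, and leave the other things on the bench where they are.

Things in the scene. Friction and masses are not known exactly. Their poses are not given: they have to be found in the camera images.
- crate: Tall white slatted crate of upright wooden blanks fixed on a blue timber skid, one rigid body, 0.95-1.6 kg, top-heavy; friction on the bench 0.45-0.75. Origin: centre of the skid's underside; x points away from the robot. Skid 145 (x) x 120 (y) x 28 high. The crate stands on its far part (x -28.5 to 71.5, 116 wide, 180 high, blanks to 215). Slides if pushed low, tips over its far edge if pushed high.
- toe (a point): Middle of the push face of the crate's toe board (the 44 mm of skid that stick out on the robot's side), at mid height, 14 mm above the bench; at x = -72.5, y = 0 in the crate's frame. The face is 120 wide, 28 high. The crate starts 100 to 150 mm short of its parked place, up to 35 mm to either side and slightly turned.
- bay: Parking bay fixed on the bench (place and yaw vary). Origin: on the bench, where the crate's origin is when it is parked, centred and touching the stop; x away from the robot, y to its left. Back stop: white timber rail along y, 190 long, 30 high, front face at x = +72.5 mm. Two painted yellow lines along x, inner edges at y = -84 and +84 mm.
- keeper (a joint): Hinge of the red keeper bar, upright axis, rad. 0: the bar points along the bay's -x (to the robot), beside the crate's way. Positive is anticlockwise from above. 1.57 (end stop): it points along the bay's -y, shut across behind the parked crate, 20 mm from its toe board. Starts splayed outwards, -0.8 to -0.25. Light friction; stays where left; blocked by a crate over 20 mm out.
- keeper_pivot (a point): Pivot of the red keeper bar, at the bar's mid height, 27 mm above the bench; at x = -100, y = +125 mm in the bay's frame. The bar reaches 170 mm outwards from it, is 16 mm thick (8 to each side of the line from the pivot) and spans 12 to 42 mm above the bench. A 12 mm pin stands on the pivot to 48 mm above the bench.
- blank_a: Bystander: loose light wooden handle blank, 132 x 30 x 20, lying down, right of the way (sizes in mm); origin at the centre of its underside. Leave alone.
- blank_b: Bystander: loose dark wooden handle blank, 132 x 30 x 20, lying left of the bay (sizes in mm); origin at the centre of its underside. Leave alone.
- glue: Bystander: loose white glue bottle with orange cap, 44 diameter, 130 tall (sizes in mm); origin at the centre of its underside. Leave alone.
- jar: Bystander: loose amber jar with yellow lid, 60 diameter, 75 tall, left of the bay (sizes in mm); origin at the centre of its underside. Leave alone.
- sandblock: Bystander: loose cork sanding block, 102 x 57 x 27, right of the bay (sizes in mm); origin at the centre of its underside. Leave alone.
- driver: Bystander: loose screwdriver, lying at the right side of the bench. Leave alone.
- tin: Bystander: loose tin with a blue label, 72 diameter, 85 tall, at the left side of the bench (sizes in mm); origin at the centre of its underside. Leave alone.
Not all that is in view belongs to the job. Leave any orange look-alike of the crate alone.

How it is judged:
On the way, in this order (a step that is already met when the one before it is completed fails the run):
1. the crate stands in the bay, between the lines and against the stop, the keeper still open (x of crate in the frame of bay between -0.008 and 0.008 m and y of crate in the frame of bay between -0.026 and 0.026 m and angle between the x axis of crate and the x axis of bay, either way round below 0.1 rad and angle between crate's own z axis and vertical below 0.04 rad and value of joint keeper below 1.3 rad), for 0.2 s.
2. the keeper bar is shut across behind the crate (value of joint keeper above 1.45 rad), for 0.2 s.
At the end, for the whole second after the job is handed in: The crate stands upright and at rest in the bay: within 8 mm of the back stop, within 26 mm of the bay's centre line, turned less than 0.1 rad from it; the keeper bar is shut (beyond 1.45 rad of 1.57) (x of crate in the frame of bay between -0.008 and 0.008 m and y of crate in the frame of bay between -0.026 and 0.026 m and angle between the x axis of crate and the x axis of bay, either way round below 0.1 rad and angle between crate's own z axis and vertical below 0.04 rad and value of joint keeper above 1.45 rad and linear speed of crate below 0.01 m/s); the robot touches nothing.
It fails at once if the crate is tipped (more than 0.15 rad) (angle between crate's own z axis and vertical above 0.15 rad).
It fails at once if the crate is lifted off the bench (more than 12 mm) (height (world z) of crate above 0.012 m).
It fails at once if another thing on the bench is shoved or lifted (more than 25 mm) (distance of any of blank_a, blank_b, glue, jar, sandblock, driver, tin from where it was at the start of the episode above 0.025 m).
It also fails if it takes over 64 s, if anything falls off the work surface, if the arm or the gripper's body presses on something with over 40 N, if the wrist force passes 120 N, or if a joint passes its speed limit or range.

## Working session

There is one attempt and no reset: what is moved stays moved. The work goes in short steps, Python scripts to look and compute and a tool call to move; the robot and the scene stay as the last step left them, time stands still between calls to the robot, and variables do not carry over. Pictures are saved under pics/ and viewed, about 8 in all and at most 12, crops included, and the job is handed in when it is done.

Besides the shell and the picture viewer there is one more tool, called after "Call:" as name(argument=value, ...) on one line, values as JSON. arm_command: Moves the arm, as the interface text tells. Its arguments: {"type":"object","properties":{"targets":{"type":"array","items":{"type":"array","items":{"type":"array","items":{"type":"number"}}}},"grip_force":{"type":"number"}},"required":["targets"]}

```bash
mkdir -p pics
cat > h.py <<'E'
import numpy as np,cv2
from plant import bot
def shot(n):
    p=bot.read_camera(n); return p
def ray(p,u,v,z):
    R=cv2.Rodrigues(np.array(p["rvec"],float))[0];t=np.array(p["tvec"],float).ravel()
    d=R.T@np.linalg.inv(p["K"])@np.array([u,v,1.]);c=-R.T@t
    return c+d*(z-c[2])/d[2]
def proj(p,X):
    return cv2.projectPoints(np.array(X,float).reshape(-1,3),np.array(p["rvec"],float),np.array(p["tvec"],float),np.array(p["K"],float),None)[0].reshape(-1,2)
E
python3 - <<'E'
from h import *
s=bot.state();print(s)
for n in("top","side"):
    p=shot(n);cv2.imwrite(f"pics/{n}0.png",p["frame"])
    print(n,p["K"].tolist() if hasattr(p["K"],'tolist') else p["K"],p["rvec"],p["tvec"])
    for q in("crate","toe","bay","keeper","keeper_pivot","blank_a","glue","jar","sandblock","driver","tin"):
        try:print(q,[(round(float(d["p"]),2),list(map(int,d["extent"]))) for d in bot.silhouettes(q,p)])
        except Exception as e:print(q,e)
E
```

```text
{'clock': 0.0, 'joints': array([ 8.86590495e-01,  3.13421626e-01,  1.49842092e+00,  1.96267953e-05,
        1.33097362e+00, -2.23412767e-01]), 'qd': array([-0.00097963, -0.00117118, -0.00018548,  0.00154928,  0.00024577,
       -0.00044311]), 'tau': array([-6.43101112e-05, -4.02234042e+01, -2.52258611e+01,  6.93640835e-02,
        3.56425974e-02, -1.47997630e-04]), 'position': array([0.23332085, 0.47006722, 0.25718165]), 'orientation': array([-3.14130299e+00,  1.18888119e-03,  1.10999876e+00]), 'contact_force': array([-0.46586668,  0.93748013,  0.77301326]), 'moment': array([0.00403585, 0.00882214, 0.03280105]), 'gripper_width': 1.0013124552463362}
top [[412.05587544153246, 0.0, 319.8150103163213], [0.0, 412.05587544153246, 191.4606392014104], [0.0, 0.0, 1.0]] [ 2.20529791 -2.16756653  0.07213852] [0.00798008 0.50236518 1.31346631]
crate [(0.85, [316, 142, 364, 207]), (0.6, [428, 248, 508, 319])]
toe [(0.95, [429, 249, 509, 316]), (0.61, [310, 144, 366, 205])]
bay [(0.68, [266, 103, 382, 195]), (0.58, [256, 96, 271, 134])]
keeper [(0.69, [269, 151, 307, 199]), (0.43, [449, 177, 480, 
[... 355 characters left out ...]
67])]
side [[368.17819730977425, 0.0, 324.30497077274504], [0.0, 368.17819730977425, 199.583323690374], [0.0, 0.0, 1.0]] [ 2.33998558 -0.61632602  0.21099797] [-0.41291143  0.22427547  1.07770279]
crate [(0.81, [283, 314, 360, 400]), (0.7, [327, 152, 378, 228])]
toe [(0.9, [325, 155, 380, 225])]
bay []
keeper []
keeper_pivot [(0.69, [299, 170, 429, 228]), (0.55, [313, 267, 362, 283]), (0.48, [364, 232, 381, 265])]
blank_a [(0.74, [314, 267, 360, 284]), (0.52, [341, 139, 376, 159])]
glue [(0.96, [363, 231, 383, 267])]
jar [(0.8, [366, 145, 379, 169])]
sandblock [(0.58, [398, 233, 435, 260])]
driver [(0.97, [368, 328, 447, 339]), (0.44, [330, 152, 381, 228])]
tin [(0.74, [290, 107, 308, 133])]
```

Run:
```python
import cv2
a=cv2.imread("pics/top0.png");b=cv2.imread("pics/side0.png")
cv2.imwrite("pics/a.png",cv2.resize(a[90:240,250:450],None,fx=4,fy=4,interpolation=cv2.INTER_CUBIC))
cv2.imwrite("pics/b.png",b)
```

```text
(no output)
```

View pics/a.png

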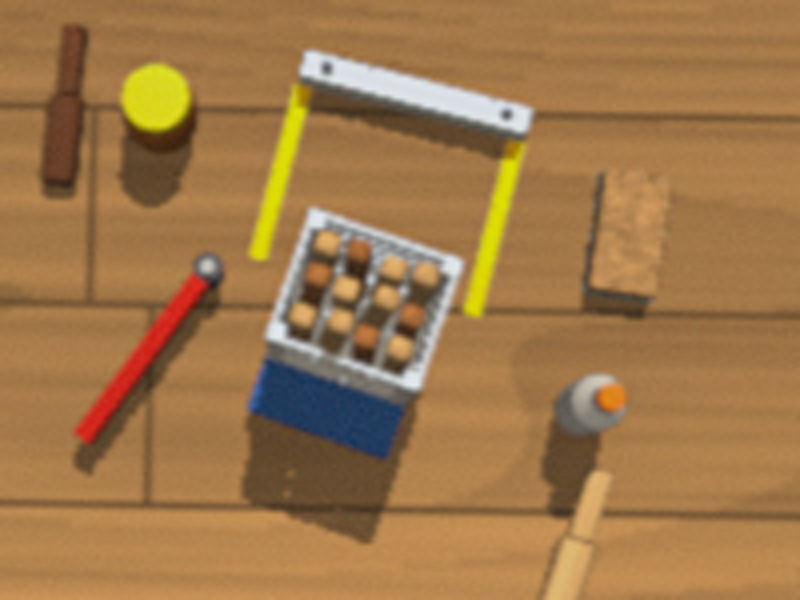

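View pics/b.png

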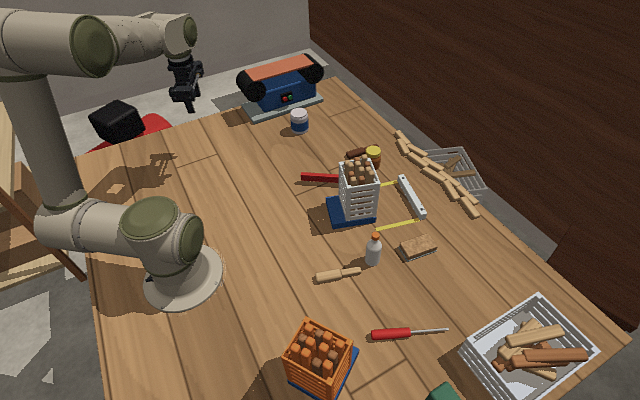

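The top crop shows the crate at (365,320), the open bay beyond it with its stop at (415,90), and the red bar splayed from its pivot at (208,265) to its tip at (85,437). The side view shows the orange look-alike at (320,355), well clear. Next I fit the poses.

```bash
cat >> h.py <<'E'
from scipy.optimize import least_squares
def T(q,P):
    c,s=np.cos(q[2]),np.sin(q[2]);P=np.array(P,float)
    return np.c_[q[0]+c*P[:,0]-s*P[:,1],q[1]+s*P[:,0]+c*P[:,1],P[:,2]]
def fit(p,P,px,q0):
    r=least_squares(lambda q:(proj(p,T(q,P))-px).ravel(),q0,loss="soft_l1");return r.x,r.fun.reshape(-1,2)
E
cat > m.py <<'E'
from h import *
p=shot("top");cr=lambda L:np.array([(250+(x+.5)/4-.5,90+(y+.5)/4-.5) for x,y in L])
R=cv2.Rodrigues(p["rvec"])[0];print("cam",-R.T@p["tvec"])
P=[(.0715,.058,.18),(.0715,-.058,.18),(-.0285,-.058,.18),(-.0285,.058,.18),(-.0725,.06,.028),(-.0725,-.06,.028)]
px=cr([(314,208),(463,260),(413,390),(267,340),(250,409),(388,455)])
q,f=fit(p,P,px,[.5,0,-.2]);print("crate",q,f.round(1).tolist())
B=[(.0725,.095,.0),(.0725,-.095,0),(-.1,.125,.048)]
bx=cr([(300,86),(527,137),(208,262)])
b,f=fit(p,B,bx,[.6,0,-.2]);print("bay",b,f.round(1).tolist())
for n,L in(("L",[(307,100),(271,255)]),("R",[(507,150),(468,308)])):
    for u,v in cr(L):
        w=ray(p,u,v,0);d=w[:2]-b[:2];c,s=np.cos(b[2]),np.sin(b[2]);print(n,c*d[0]+s*d[1],-s*d[0]+c*d[1])
d=q[:2]-b[:2];print("crate in bay",c*d[0]+s*d[1],-s*d[0]+c*d[1],q[2]-b[2])
print("tip",ray(p,*cr([(85,437)])[0],.042),"piv",ray(p,*cr([(208,264)])[0],.048),"toe",T(q,[(-.0725,0,.014)]))
print("glue",ray(p,*cr([(595,405)])[0],.11),"blank",ray(p,*cr([(605,475)])[0],.02),"jar",ray(p,*cr([(155,98)])[0],.075))
im=cv2.resize(p["frame"][90:240,250:450],None,fx=4,fy=4,interpolation=2)
for Q,S,col in((q,P+[(-.0725,.06,0),(-.0725,-.06,0)],(0,255,0)),(b,B+[(-.1,.084,0),(-.1,-.084,0),(.07,.084,0),(.07,-.084,0)],(255,0,255))):
    for u,v in proj(p,T(Q,S)):cv2.circle(im,(int((u-249.5)*4-.5),int((v-89.5)*4-.5)),3,col,-1)
cv2.imwrite("pics/c.png",im)
E
python3 m.py
```

```text
cam [0.41268281 0.01407286 1.34429278]
crate [ 0.54935908 -0.03582673 -0.31655683] [[-0.7, -0.4], [0.6, -0.2], [1.7, 0.3], [-0.4, -0.5], [-0.8, 0.1], [0.2, 0.9]]
bay [ 0.68116874 -0.07047082 -0.2379761 ] [[0.2, -1.1], [-0.9, 0.4], [0.5, 0.4]]
L 0.05882546436526286 0.08613352117664634
L -0.07390460986055417 0.08224498312468533
R 0.05993165536661161 -0.08427413222231309
R -0.07554433998731473 -0.08529711173179377
crate in bay -0.13626175540038468 0.002595402034195969 -0.07858072896790444
tip [0.47428461 0.17102105 0.042     ] piv [0.61296712 0.07624199 0.048     ] toe [[ 0.48046139 -0.01325774  0.014     ]]
glue [ 0.50170416 -0.21931218  0.11      ] blank [ 0.45199027 -0.24460808  0.02      ] jar [0.73889655 0.11902674 0.075     ]
```

View pics/c.png

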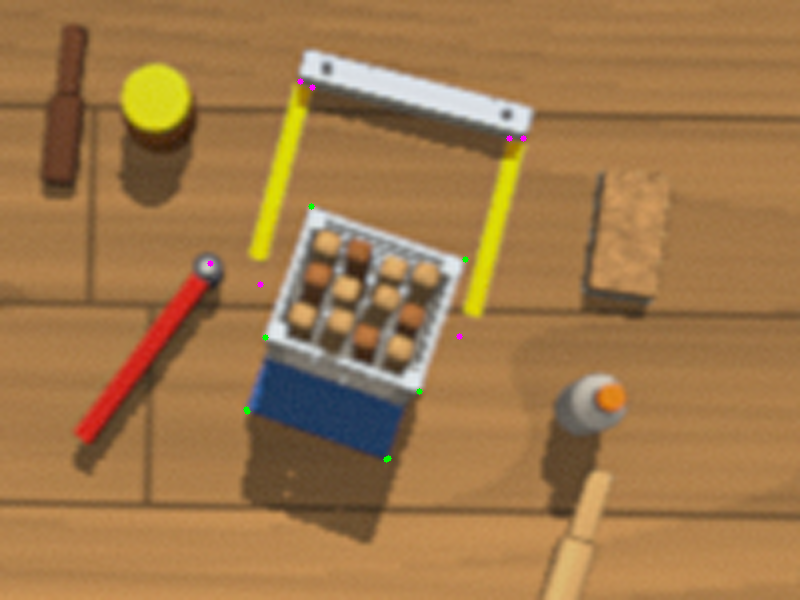

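The fits agree with the picture: the crate is 136 mm short of its place, centred within about 3 mm and turned about -0.07 rad. The bar is at about -0.36 rad. I move to a point above the approach to the toe board.

Call:
arm_command(targets=[[[0.3,0.43,-0.98,0,0.08],[0.3,0.43,-0.98,0,0.08],[0.3,0.43,-0.98,0,0.08],[0.3,0.43,-0.98,0,0.08],[0.3,0.43,-0.98,0,0.08],[0.3,0.43,-0.98,0,0.08],[0.3,0.43,-0.98,0,0.08],[0.3,0.43,-0.98,0,0.08]]])

```text
clock: 2.05
position: [0.337, 0.2338, 0.2579]
orientation: [3.141, -0.0, 1.187]
contact_force: [0.7, 0.6, -0.8]
gripper_width: 0.649
```

Call:
arm_command(targets=[[[0.3,0.43,-0.98,0,0.08],[0.3,0.43,-0.98,0,0.08],[0.3,0.43,-0.98,0,0.08],[0.3,0.43,-0.98,0,0.08],[0.3,0.43,-0.98,0,0.08],[0.3,0.43,-0.98,0,0.08],[0.3,0.43,-0.98,0,0.08],[0.3,0.43,-0.98,0,0.08]]])

```text
clock: 2.85
position: [0.4402, -0.0015, 0.2578]
orientation: [3.141, -0.0, 1.264]
contact_force: [-0.2, 0.1, 0.7]
gripper_width: 0.653
```

Call:
arm_command(targets=[[[0.3,-0.02,0,-0.95,0],[0.3,-0.02,0,-0.95,0],[0.3,-0.02,0,-0.95,0],[0.3,-0.02,0,-0.95,0],[0.3,-0.02,0,-0.95,0],[0.3,-0.02,0,-0.95,0],[0.3,-0.02,0,-0.95,0],[0.3,-0.02,0,-0.95,0]]])

```text
clock: 3.65
position: [0.4352, -0.0002, 0.0288]
orientation: [3.141, -0.0, 1.264]
contact_force: [0.4, -0.1, -0.6]
gripper_width: 0.651
```

Run:
```python
from h import *
p=shot("top");cv2.imwrite("pics/d.png",cv2.resize(p["frame"][90:240,250:450],None,fx=4,fy=4,interpolation=2));print(bot.state()["position"])
```

```text
[4.32996382e-01 2.67349562e-04 2.53784379e-02]
```

View pics/d.png

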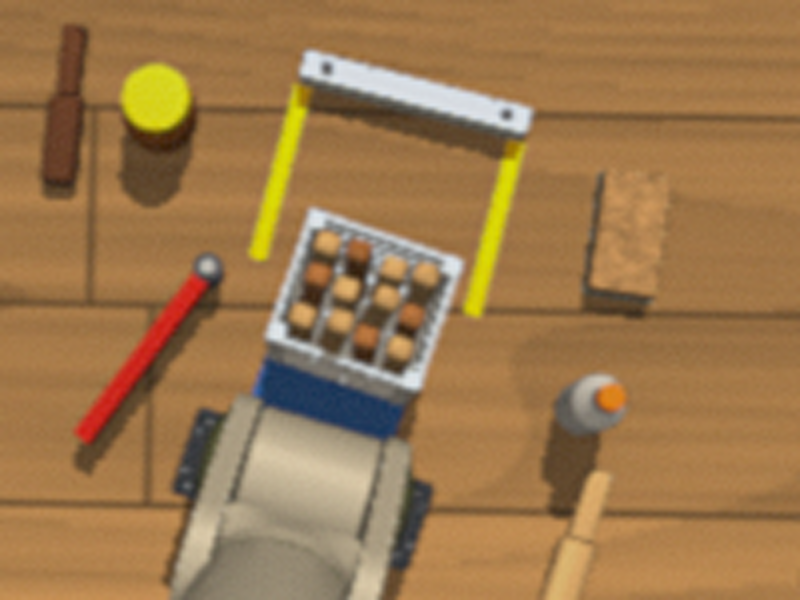

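The gripper is centred behind the toe board, around crop position (305,440). I push slowly along about -0.29 rad.

Call:
arm_command(targets=[[[0.3,0.13,-0.04,0,0],[0.3,0.13,-0.04,0,0],[0.3,0.13,-0.04,0,0],[0.3,0.13,-0.04,0,0],[0.3,0.13,-0.04,0,0],[0.3,0.13,-0.04,0,0],[0.3,0.13,-0.04,0,0],[0.3,0.13,-0.04,0,0]]])

```text
clock: 4.5
position: [0.4666, -0.0098, 0.0298]
orientation: [3.142, 0.0, 1.264]
contact_force: [-0.1, -0.3, -0.0]
gripper_width: 0.652
```

Call:
arm_command(targets=[[[0.3,0.13,-0.04,0,0],[0.3,0.13,-0.04,0,0],[0.3,0.13,-0.04,0,0],[0.3,0.13,-0.04,0,0],[0.3,0.13,-0.04,0,0],[0.3,0.13,-0.04,0,0],[0.3,0.13,-0.04,0,0],[0.3,0.13,-0.04,0,0]]])

```text
clock: 5.3
position: [0.4953, -0.0185, 0.0293]
orientation: [-3.135, 0.0, 1.264]
contact_force: [-12.0, 4.2, 9.5]
gripper_width: 0.649
```

Call:
arm_command(targets=[[[0.3,0.13,-0.04,0,0.035],[0.3,0.13,-0.04,0,0.035],[0.3,0.13,-0.04,0,0.035],[0.3,0.13,-0.04,0,0.035],[0.3,0.13,-0.04,0,0.035],[0.3,0.13,-0.04,0,0.035],[0.3,0.13,-0.04,0,0.035],[0.3,0.13,-0.04,0,0.035]]])

```text
clock: 6.1
position: [0.5267, -0.0283, 0.0293]
orientation: [-3.135, 0.0, 1.298]
contact_force: [-11.4, 2.1, 8.5]
gripper_width: 0.652
```

Run:
```python
from h import *
p=shot("top");s=shot("side")
a=cv2.resize(p["frame"][90:240,250:410],None,fx=4,fy=4,interpolation=2)[:600]
b=cv2.resize(s["frame"][130:280,290:330+15],None,fx=4,fy=4,interpolation=2)
cv2.imwrite("pics/e.png",a);print(bot.state()["position"])
b=cv2.resize(s["frame"][110:260,280:440],None,fx=4,fy=4,interpolation=2)
cv2.imwrite("pics/f.png",b);
cv2.imwrite("pics/ef.png",cv2.resize(np.hstack([a,b]),(800,375),interpolation=cv2.INTER_AREA))
```

```text
[ 0.52747283 -0.02854654  0.02925958]
```

View pics/ef.png

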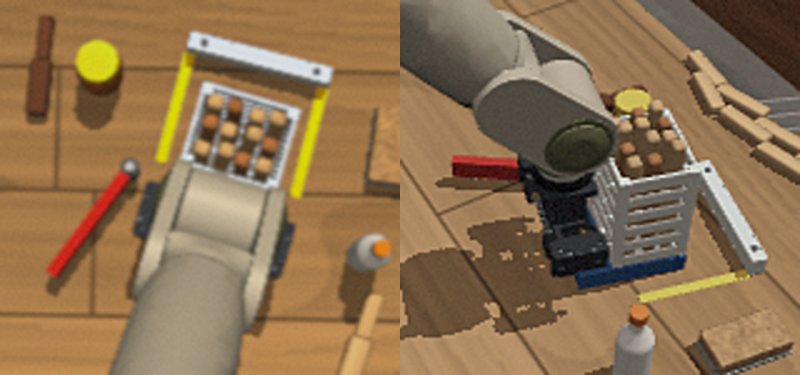

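The top view shows the crate midway in the lines and upright. The side view shows the fingers at the toe. I check the finger and toe geometry closely.

Run:
```python
from h import *
s=shot("side");b=cv2.resize(s["frame"][130:250,310:430],None,fx=5,fy=5,interpolation=2)
t=bot.state()["position"];t=[t[0],t[1],1.298-np.pi/2]
c=t.copy();c[0]+=.0815*np.cos(t[2]);c[1]+=.0815*np.sin(t[2]);print(c)
def d(Q,P,col):
    for u,v in proj(s,T(Q,P)):cv2.circle(b,(int((u-309.5)*5-.5),int((v-129.5)*5-.5)),3,col,-1)
d(c,[(x,y,z) for x in(-.0725,.0725) for y in(.06,-.06) for z in(0,.028)],(0,255,0))
d(c,[(x,y,.18) for x in(-.0285,.0715) for y in(.058,-.058)],(0,255,255))
d(t,[(x,y,.010) for x in(-.009,.009) for y in(-.0286,-.046)],(255,0,255))
cv2.imwrite("pics/g.png",b)
```

```text
[np.float64(0.6059583837799906), np.float64(-0.050493133046657375), -0.2727963267948965]
```

View pics/g.png

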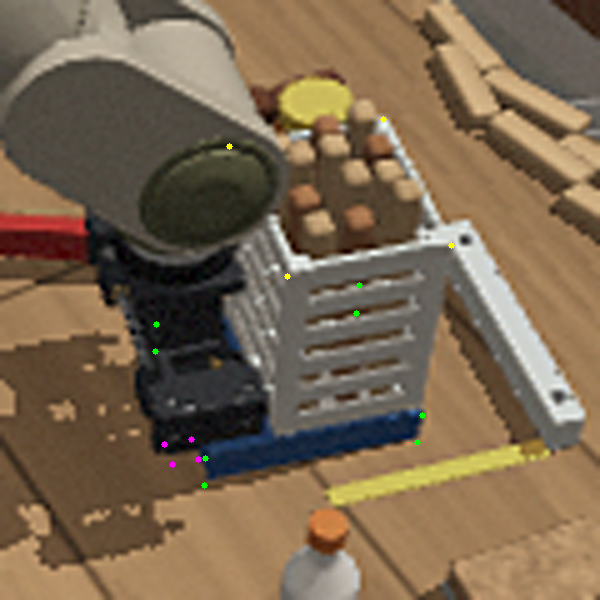

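The crate is upright and the fingers sit against its toe face. By estimate 78 mm remain.

Call:
arm_command(targets=[[[0.3,0.16,-0.043,0,0.035],[0.3,0.16,-0.043,0,0.035],[0.3,0.16,-0.043,0,0.035],[0.3,0.16,-0.043,0,0.035],[0.3,0.16,-0.043,0,0.035],[0.3,0.16,-0.043,0,0.035],[0.3,0.16,-0.043,0,0.035],[0.3,0.16,-0.043,0,0.035]]])

```text
clock: 7.05
position: [0.5653, -0.0387, 0.0292]
orientation: [-3.135, 0.0, 1.331]
contact_force: [-9.3, 2.0, 6.7]
gripper_width: 0.652
```

Call:
arm_command(targets=[[[0.3,0.12,-0.032,0,0],[0.3,0.12,-0.032,0,0],[0.3,0.12,-0.032,0,0],[0.3,0.12,-0.032,0,0],[0.3,0.12,-0.032,0,0],[0.3,0.12,-0.032,0,0],[0.3,0.12,-0.032,0,0],[0.3,0.08,-0.02,0,0]]])

```text
clock: 7.85
position: [0.593, -0.0459, 0.0292]
orientation: [-3.136, -0.0, 1.331]
contact_force: [-10.7, 2.0, 7.1]
gripper_width: 0.648
```

Call:
arm_command(targets=[[[0.3,0.035,-0.008,0,0],[0.3,0.035,-0.008,0,0],[0.3,0.035,-0.008,0,0],[0.3,0.035,-0.008,0,0],[0.3,0.035,-0.008,0,0],[0.3,0.035,-0.008,0,0],[0.3,0.035,-0.008,0,0],[0.3,0.035,-0.008,0,0]]])

```text
clock: 8.65
position: [0.5985, -0.0472, 0.0292]
orientation: [-3.127, 0.0, 1.332]
contact_force: [-32.3, 4.4, 22.8]
gripper_width: 0.648
```

The force rose from 11 to 33 N close to where the stop should be, so the crate is against it. I back straight off, look, then rise.

Call:
arm_command(targets=[[[0.3,-0.1,0.024,0,0],[0.3,-0.3,0.073,0,0],[0.3,-0.5,0.12,0,0],[0.3,-0.5,0.12,0,0],[0.3,-0.5,0.12,0,0],[0.3,-0.5,0.12,0,0],[0.3,-0.5,0.12,0,0],[0.3,-0.5,0.12,0,0]]])

```text
clock: 9.45
position: [0.5006, -0.0239, 0.0297]
orientation: [-3.141, 0.0, 1.331]
contact_force: [0.8, -0.7, 0.2]
gripper_width: 0.648
```

Call:
arm_command(targets=[[[-1,-0.5,0.2,0.7,0],[-1,-0.5,0.2,0.7,0],[-1,-0.5,0.2,0.7,0],[-1,-0.5,0.2,0.7,0],[-1,-0.5,0.2,0.7,0],[-1,-0.5,0.2,0.7,0],[-1,-0.5,0.2,0.7,0],[-1,-0.5,0.2,0.7,0]]])

```text
clock: 10.25
position: [0.3805, 0.0242, 0.1986]
orientation: [3.142, -0.0, 1.331]
contact_force: [-0.1, -0.0, -0.8]
gripper_width: 0.005
```

Run:
```python
from h import *
p=shot("top");im=cv2.resize(p["frame"][90:240,250:450],None,fx=4,fy=4,interpolation=2);print(bot.state()["position"])
b=[.6785,-.0695,-.242]
for Q,S,col in((b,[(.0715,.058,.18),(.0715,-.058,.18),(-.0285,-.058,.18),(-.0285,.058,.18),(-.0725,.06,.028),(-.0725,-.06,.028)],(0,255,0)),):
    for u,v in proj(p,T(Q,S)):cv2.circle(im,(int((u-249.5)*4-.5),int((v-89.5)*4-.5)),2,col,-1)
cv2.imwrite("pics/i.png",im)
```

```text
[0.37995394 0.0248008  0.20114796]
```

View pics/i.png

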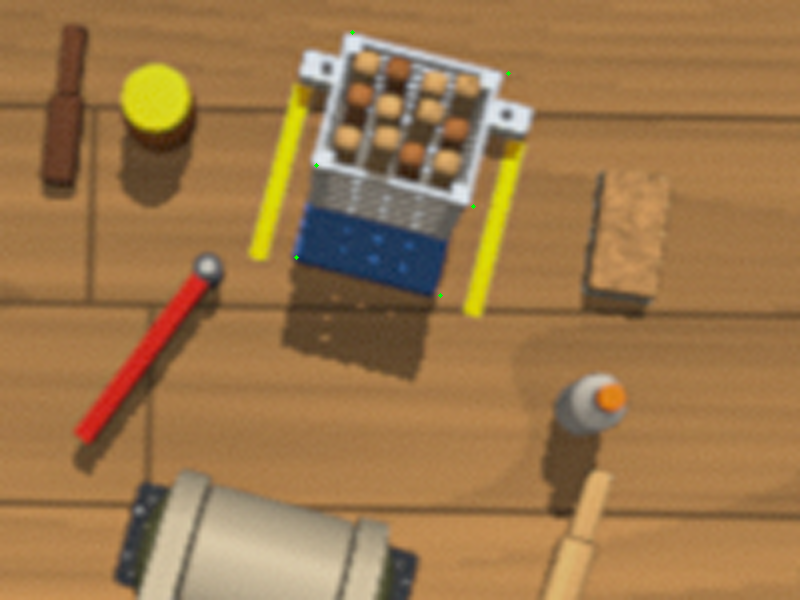

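The crate is parked and matches the predicted outline within a pixel or two, between the lines and clear of the bar's sweep. I plan the keeper sweep in bay axes with the fingers shut.

Run:
```python
import numpy as np
def W(a,b):
    c,s=np.cos(-.24),np.sin(-.24);return np.array([.680+c*a-s*b,-.070+s*a+c*b])
cur=np.array([.380,.0248]);r=.110
st=W(-.184,.215);print("start",st,((st-cur)/.03/8).round(3))
last=st
for k,t in enumerate([-.36,-.15,.1,.35,.6,.85,1.1,1.35,1.57]):
    u=np.array([-np.cos(t),-np.sin(t)]);n=np.array([np.sin(t),-np.cos(t)])
    d=.008+.0175*abs(n[1])+.009*abs(n[0])-(.003 if t>1.5 else 0)
    q=W(*(np.array([-.1,.125])+r*u-d*n));print(t,q.round(4),"units",((q-last)/.03).round(2));last=q
```

```text
start [0.55237988 0.18257495] [0.718 0.657]
-0.36 [0.5373 0.16  ] units [-0.5  -0.75]
-0.15 [0.521  0.1417] units [-0.55 -0.61]
0.1 [0.5073 0.1166] units [-0.45 -0.84]
0.35 [0.5002 0.0905] units [-0.24 -0.87]
0.6 [0.4999 0.0622] units [-0.01 -0.94]
0.85 [0.5073 0.0337] units [ 0.25 -0.95]
1.1 [0.5227 0.0075] units [ 0.51 -0.88]
1.35 [ 0.5452 -0.0142] units [ 0.75 -0.72]
1.57 [ 0.5727 -0.0283] units [ 0.92 -0.47]
```

Call:
arm_command(targets=[[[-1,0.35,0.95,0,0],[-1,0.35,0.95,0,0],[-1,0.7,0.95,0,0],[-1,0.7,0.95,0,0],[-1,0.9,0.7,0,0],[-1,0.9,0.5,0,0],[-1,0.95,0.27,0,0],[-1,0.9,0,0,0]]])

```text
clock: 11.1
position: [0.5548, 0.1832, 0.1969]
orientation: [-3.141, 0.0, 1.332]
contact_force: [-0.3, 0.7, 0.0]
gripper_width: 0.003
```

Call:
arm_command(targets=[[[-1,0,0,-0.66,0],[-1,0,0,-0.66,0],[-1,0,0,-0.66,0],[-1,0,0,-0.66,0],[-1,0,0,-0.66,0],[-1,0,0,-0.66,0],[-1,0,0,-0.66,0],[-1,0,0,-0.66,0]]])

```text
clock: 11.9
position: [0.5537, 0.182, 0.0379]
orientation: [-3.141, 0.0, 1.331]
contact_force: [0.4, 1.4, -0.4]
gripper_width: 0.008
```

Call:
arm_command(targets=[[[-1,-0.27,-0.37,0,0],[-1,-0.27,-0.37,0,0],[-1,-0.27,-0.3,0,0],[-1,-0.28,-0.31,0,0],[-1,-0.23,-0.42,0,0],[-1,-0.22,-0.42,0,0],[-1,-0.12,-0.43,0,0],[-1,-0.12,-0.44,0,0]]])

```text
clock: 12.7
position: [0.5001, 0.0894, 0.0392]
orientation: [3.142, -0.0, 1.331]
contact_force: [1.0, -0.3, 0.3]
gripper_width: 0.005
```

Call:
arm_command(targets=[[[-1,0,-0.47,0,0],[-1,0,-0.47,0,0],[-1,0.12,-0.47,0,0],[-1,0.12,-0.47,0,0],[-1,0.25,-0.44,0,0],[-1,0.26,-0.44,0,0],[-1,0.37,-0.36,0,0],[-1,0.37,-0.36,0,0]]])

```text
clock: 13.5
position: [0.5457, -0.0153, 0.0392]
orientation: [-3.141, 0.0, 1.331]
contact_force: [0.1, 1.1, 0.4]
gripper_width: -0.002
```

Call:
arm_command(targets=[[[-1,0.13,-0.06,0,0],[-1,0.13,-0.06,0,0],[-1,0.13,-0.06,0,0],[-1,0.13,-0.06,0,0],[-1,0.13,-0.06,0,0],[-1,0.1,-0.05,0,0],[-1,0.1,-0.05,0,0],[-1,0.05,-0.02,0,0]]])

```text
clock: 14.3
position: [0.5677, -0.0246, 0.039]
orientation: [-3.128, -0.001, 1.332]
contact_force: [-31.3, 11.4, 23.5]
gripper_width: 0.006
```

Run:
```python
from h import *
p=shot("top");im=cv2.resize(p["frame"][90:240,250:450],None,fx=4,fy=4,interpolation=2)
s=shot("side");i2=cv2.resize(s["frame"][130:250,300:430],None,fx=5,fy=5,interpolation=2)
cv2.imwrite("pics/j.png",np.hstack([cv2.resize(im[:, 40:560],(400,462)),cv2.resize(i2,(400,462))]));print(bot.state()["contact_force"])
```

```text
[-25.78012143   8.97861693  17.8878636 ]
```

View pics/j.png

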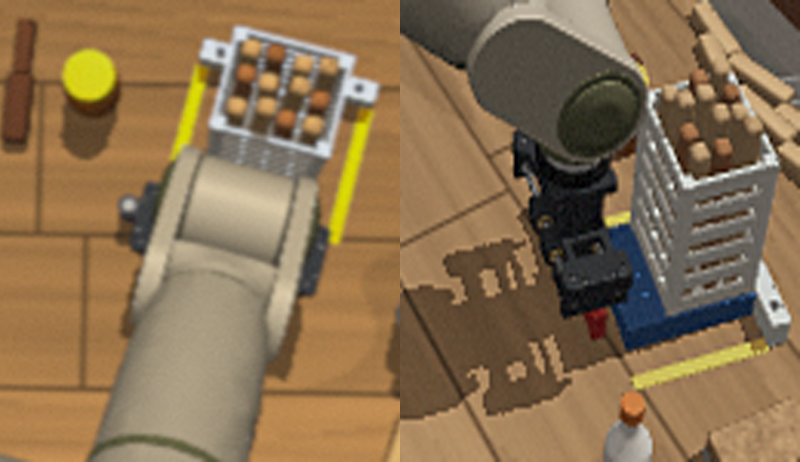

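The bar lies across behind the toe board (its red tip is at (597,322)) and it resists with about 33 N at its end stop. I back straight off and rise.

Call:
arm_command(targets=[[[-1,-0.1,0.024,0,0],[-1,-0.3,0.073,0,0],[-1,-0.5,0.12,0,0],[-1,-0.5,0.12,0,0],[-1,-0.5,0.12,0,0],[-1,-0.5,0.12,0,0],[-1,-0.5,0.12,0,0],[-1,-0.5,0.12,0,0]]])

```text
clock: 15.2
position: [0.4693, -0.0022, 0.0395]
orientation: [3.141, 0.0, 1.331]
contact_force: [-0.0, 0.8, 0.7]
gripper_width: 0.003
```

Call:
arm_command(targets=[[[-1,-0.5,0.2,0.7,0],[-1,-0.5,0.2,0.7,0],[-1,-0.5,0.2,0.7,0],[-1,-0.5,0.2,0.7,0],[-1,-0.3,0.2,0.7,0],[-1,-0.2,0.1,0.5,0],[-1,0,0,0.2,0],[-1,0,0,0,0]]])

```text
clock: 16.0
position: [0.3953, 0.0306, 0.1658]
orientation: [3.139, 0.0, 1.331]
contact_force: [-0.4, -0.1, -0.3]
gripper_width: 0.006
```

Run:
```python
from h import *
p=shot("top");im=cv2.resize(p["frame"][90:240,250:450],None,fx=4,fy=4,interpolation=2);print(bot.state()["position"])
b=[.680,-.070,-.24]
for u,v in proj(p,T(b,[(-.108,-.045,.042),(-.092,-.045,.042),(-.1,.125,.048),(-.0725,.06,.028),(-.0725,-.06,.028),(.0715,.058,.18),(-.0285,-.058,.18)])):cv2.circle(im,(int((u-249.5)*4-.5),int((v-89.5)*4-.5)),2,(0,255,0),-1)
cv2.imwrite("pics/k.png",im)
```

```text
[0.39506599 0.03060723 0.16510128]
```

View pics/k.png

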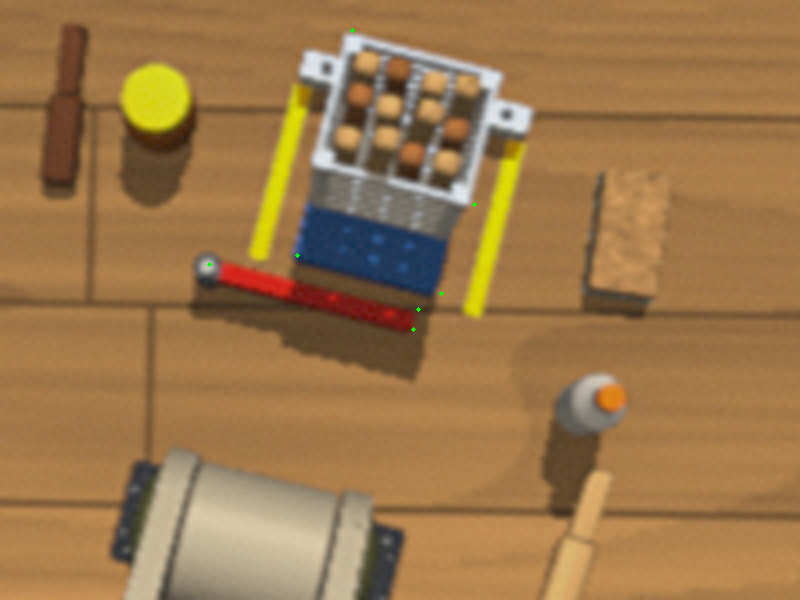

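The bar is parallel to the toe board with its tip on the predicted points for 1.57 rad. The crate is parked, the bystanders stand where they were and the arm is clear. I hand the job in.

```bash
python3 -c "
from plant import bot
print(bot.finish_job())"
```

```text
the job is handed in; nothing more can be done
None
```

I pushed the crate low on its blue toe board, with two finger contacts, until it met the back stop. Then I swept the keeper bar shut with closed fingers, backed off, raised the arm clear and handed the job in at about 16 s.

**Crate:** The push force rose from about 11 N to 33 N at the stop. In the last picture the crate's outline matches the fully parked pose within about 1–2 pixels (about 3–5 mm). It looks upright and sits between the lines.

**Keeper bar:** It resisted with about 33 N at its end stop. In the last picture its tip is where 1.57 rad should put it.

**Surroundings:** The bystanders in the last picture (a crop) had not moved. The tin and screwdriver were outside that crop, and the arm did not go near them. The contact force was about zero when I handed in.

**Disagreements:**
- My estimate of the crate's place from the tool position came out about 3 mm short of the fitted bay. That is about the size of the calibration error and inside the 8 mm limit.
- While pushing, I also measured an upward force on the tool of 7–10 N, and 23 N at the stop. I think this is friction at the toe face. I saw no tilt in the pictures.

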